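# Turn the spice carousel on the grill shelf

## Robot

A 6-joint arm with a two-finger parallel gripper is mounted at the origin on the work surface. World frame = base frame: x ahead of the robot, y to its left, z up, the work surface at z = 0. Lengths are in m, angles in degrees, forces in N, time in s.
With the tool pointing down it reaches from about 0.4 to 0.825 m from the base axis. Payload 7 kg.
Tool frame: the origin (TCP) lies at the very end of the fingers, on their centre line; the grasp point (between the pads) lies 19 mm behind it; z points along the fingers, y is the direction in which the jaws open and shut (so a half turn about z gives the same grasp; the last joint's range is limited). The gripper opens to 88 mm and grips with 3 to 60 N. Pads are 19 mm wide; open, the fingers measure 130 mm over their backs; the gripper's body (78 mm by 193 mm) begins 47 mm behind the grasp point.
Start: joints at [-60.499, 20.546, 0.682, 0, -70.136, -16.507], TCP at [0.152, -0.658, 0.227] pointing down, gripper open.
Joint ranges: [-176.03, 176.03], [-82.01, 121.73], [-58.28, 71.71], [-173.87, 95.51], [-174.79, -0.11], [-173.66, 173.66]. Speed limits (degrees/s): [136.94, 136.94, 172.46, 180, 180, 180].

## Interface

Orientations are given as [roll, pitch, yaw] about the fixed x, y, z axes, in that order (R = Rz(yaw) Ry(pitch) Rx(roll)).
In Python, from plant import ctrl gives the robot as it stands.
- The arm moves only by the tool move_arm, never from a script. Its argument "increments" is a list of rows, each a list of 2 entries, a list of its own where there are three numbers: the shift along the world's x, y, z in mm, then the turn about the world's z in rad. A call has exactly 8 rows; each row shifts and turns the pose as measured when the row begins; what a row does not reach is not made up. A row lasts 1/10 s, in which the tool goes at most 50 mm and 8.59 degrees, less where a joint would pass 70% of its speed; a pose out of reach is approached as far as the arm can. A call with a gripper value outside its range is refused whole. "jaw" is the gripper command: -1 is shut, 1 is fully open, values between are in proportion, set as the call begins (left out, the last holds). The fingers move at their own pace and stop on an object; the grip force is fixed at half the most. Time passes only in rows, so rows that do not move let the fingers close, or fill a call up. It gives the time, the measured TCP pose, the force and the opening at its end, in the units of the state.
- ctrl.get_obs(): the state, without advancing time (a new reading comes with each control period).
- ctrl.snapshot(name): name is "scene" or "top" or "wrist"; returns a dict with "color" (384x512x3 uint8, red, green, blue), "fx", "fy", "cx", "cy" (pixels), "R" (3x3) and "t" (3): a world point X has camera coordinates R X + t. Camera axes: x right, y down, z forward; pixel columns grow to the right and rows downward; lengths in m; the calibration is good to about 2 mm. A picture is of the moment at which its call begins. There is no depth.
- ctrl.close_job(): hands the job in, once; it reports no verdict.
The state is a dict: "clock": time; "joint_pos": joint angles; "qvel": joint speeds; "tau": joint torques, N m; "tool_pos": TCP position; "orientation": TCP orientation; "force": force on the tool from outside, world axes, zero at the start; "moment": the same for the moment, N m; "opening": finger opening in m.
Only numpy, scipy, OpenCV 4.12 (cv2) and the standard library are available. Lean on these libraries where they do the work, as an engineer would, in place of code of your own. Each camera call takes 0.05 s, during which the arm holds its last target.

## Task

Push the spice carousel round by the posts on its rim until the squat screw-top jar stands squarely at the front, in line with the flat metal tongue that sticks out from under the carousel. Turn it gently and leave it at rest; do not touch, tip or lift the things standing on it, and leave everything else on the shelf alone.

Things in the scene. Friction and masses are not known exactly. Their poses are not given: they have to be found in the camera images.
- foot: Fixed foot of the carousel, a dark steel disc 190 mm across, 20 mm high, under the turntable; origin on the turning axis at the shelf surface, z up. Its -x axis is the front, roughly towards the robot (up to 0.5 rad off): there a flat bright tongue, 30 mm wide, 12 mm high, sticks out, ending 170 mm from the axis.
- turntable: Round dark metal turntable 254 mm across, 12 mm thick, top 32 mm above the shelf; origin on the axis at its underside. Turns either way without stops about the vertical, light friction (about 1.5 N at the rim): it stops when no longer pushed. Four seasoning containers stand loose on it, 62 mm from the axis, at 45, 135, 225 and 315 degrees from its x axis in any order, and ride along.
- post (a point): Top of one of six identical steel posts standing on the turntable's rim, 12 mm thick, 50 mm high (tops 82 mm above the shelf), 118 mm from the axis, at 30 (this one), 90, 150, 210, 270 and 330 degrees counter-clockwise from the turntable's x axis. A closed gripper fits between two posts (106 mm free) and pushes a post along the rim.
- tongue_tip (a point): Middle of the outer end of the bright metal front tongue, 170 mm from the turning axis, 12 mm above the shelf.
- squat_jar: The jar to bring to the front: a squat round glass jar, 57 mm across and 44 mm high with a broad knurled steel screw lid as wide as the jar; the widest and lowest of the four. Origin at the centre of its underside. Loose on the turntable, not to be touched.
- shaker: Slim steel shaker with a domed top, 34 mm across, 60 mm high; loose on the turntable, not to be touched. Origin at the centre of its underside.
- tin: Square aluminium spice tin, 38 by 38 mm, 58 mm high; loose on the turntable, not to be touched. Origin at the centre of its underside.
- vial: Slim glass spice bottle with a black cap, 32 mm across, 58 mm high; loose on the turntable, not to be touched. Origin at the centre of its underside.
- grill_brush: Grey plastic grill brush, 290 mm long, 56 mm wide, 38 mm high, lying to the left and beyond the carousel; origin under its head, handle towards its -x. Leave alone.
- thermometer: Stainless meat thermometer with a plain round dial 52 mm across, 13 mm high, stem 115 mm long towards its -x; lies to the left. Origin under the dial. Leave alone.
- tong_tip_a: Orange silicone tong tip, 100 by 36 mm, 14 mm high, lying to the right; origin under its middle. Leave alone.
- tong_tip_b: Second orange silicone tong tip, the same, lying to the right. Leave alone.

How it is judged:
By the outcome, as a careful person would: the job done as asked, in the order asked, and still so for the second after the job is handed in, with the robot touching nothing.
It also fails if it takes over 45 s, if anything falls off the work surface, if the arm or the gripper's body presses on something with over 40 N, if the wrist force passes 120 N, or if a joint passes its speed limit or range.

## Working session

There is one attempt and no reset: what is moved stays moved. The work goes in short steps, Python scripts to look and compute and a tool call to move; the robot and the scene stay as the last step left them, time stands still between calls to the robot, and variables do not carry over. Pictures are saved under pics/ and viewed, and the job is handed in when it is done.

Besides the shell and the picture viewer there is one more tool, called after "Emit:" as a command line: name --argument value ..., lists and objects as JSON in quotes. move_arm: Moves the arm, as the interface text tells. Its arguments: {"type":"object","properties":{"increments":{"type":"array","items":{"type":"array"}},"jaw":{"type":"number"}},"required":["increments"]}

```bash
mkdir -p pics; ls
cat > h.py <<'E'
import numpy as np, cv2, pickle
from plant import ctrl
def snap(n,f):
    s=ctrl.snapshot(n); cv2.imwrite('pics/'+f+'.png',s['color'][:,:,::-1]); pickle.dump(s,open(f+'.pkl','wb')); return s
def ray(s,u,v,z):
    d=np.array([(u-s['cx'])/s['fx'],(v-s['cy'])/s['fy'],1]); R=np.array(s['R']);t=np.array(s['t'])
    c=-R.T@t; w=R.T@d; return c+w*(z-c[2])/w[2]
def proj(s,X):
    p=np.array(s['R'])@X+np.array(s['t']); return p[0]/p[2]*s['fx']+s['cx'],p[1]/p[2]*s['fy']+s['cy']
E
python3 - <<'E'
from h import *
print(ctrl.get_obs())
for n in('top','scene'):
    s=snap(n,n+'0'); print(n,s['fx'],s['cx'],s['cy'],-np.array(s['R']).T@np.array(s['t']))
E
```

```text
pics
{'clock': 0.0, 'joint_pos': array([-6.04968400e+01,  2.05917361e+01,  6.34179068e-01, -2.05024897e-02,
       -7.01364865e+01, -1.65076097e+01]), 'qvel': array([ 0.10532755, -0.03311331, -0.0640856 ,  0.01298668,  0.04372416,
        0.06632651]), 'tau': array([-2.16271983e-04, -5.82713413e+01,  2.93057799e+01,  6.99729100e+00,
        6.75010946e-03, -1.94868935e-04]), 'tool_pos': array([ 0.15166389, -0.65723626,  0.22562117]), 'orientation': array([ 1.79904356e+02, -8.24518788e-03, -1.67011425e+02]), 'force': array([-0.13977308, -0.32167214, -0.60944975]), 'moment': array([-0.02287622,  0.01671365,  0.00891941]), 'opening': 0.08766240414128552}
top 462.6607282318678 251.8319507745642 190.89754538168637 [ 0.39890204 -0.02874283  1.32259866]
scene 424.36378869225575 251.73276829151567 192.46091826196053 [ 1.07094259 -0.90377862  0.95888009]
```

View pics/top0.png

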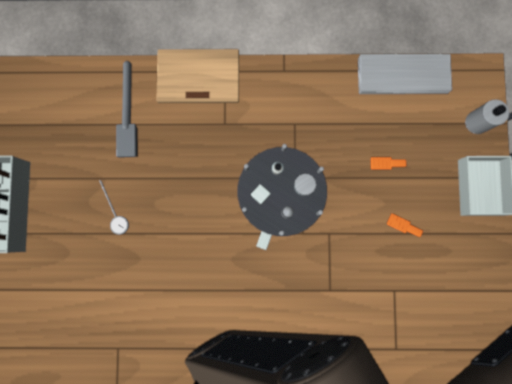

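View pics/scene0.png

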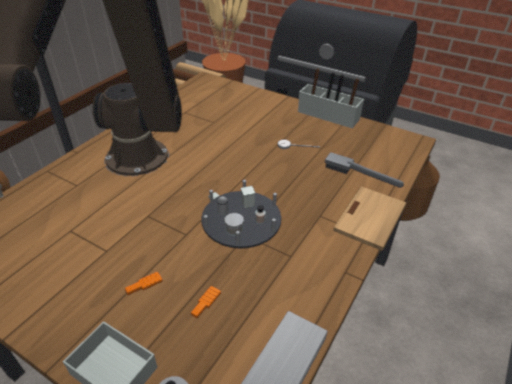

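Run:
```python
import cv2
a=cv2.imread('pics/top0.png'); 
cv2.imwrite('pics/top0c.png',cv2.resize(a[90:290,200:400],(600,600),interpolation=cv2.INTER_CUBIC))
```

```text
(no output)
```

View pics/top0c.png

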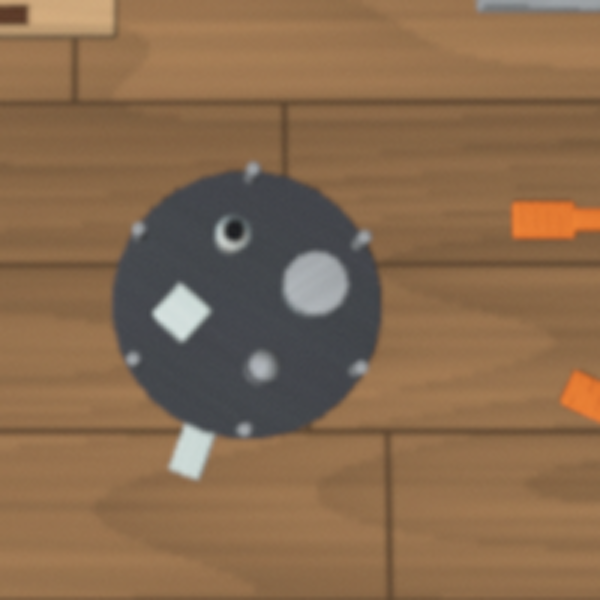

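```bash
cat > meas.py <<'E'
from h import *
import sys
def cents(s,prior=None):
    # dark disc
    a=s['color'].astype(int); r,g,b=a[...,0],a[...,1],a[...,2]
    wood=(r-b>25)
    m=(~wood).astype(np.uint8)*255
    return a,m
def meas(s,verbose=True):
    a,m=cents(s)
    mx=a.max(2); 
    roi=np.zeros_like(m); roi[125:265,215:350]=1
    dark=((mx<95)&(a[...,0]-a[...,2]<5)&(roi>0)).astype(np.uint8)
    n,l,st,c=cv2.connectedComponentsWithStats(dark); k=1+st[1:,4].argmax()
    cs,_=cv2.findContours((l==k).astype(np.uint8),cv2.RETR_EXTERNAL,cv2.CHAIN_APPROX_NONE)
    hull=cv2.convexHull(max(cs,key=len))
    (u,v),(A,B),_=cv2.fitEllipse(hull); C=ray(s,u,v,.032)
    print('disc px',u,v,A,B,'C',C, 'diam',B/s['fx']*(1.3226-.032))
    bright=((mx>110)&(a[...,0]-a[...,2]<25)&(roi>0)).astype(np.uint8)
    n,l,st,c=cv2.connectedComponentsWithStats(bright)
    for i in range(1,n):
        if st[i,4]<3: continue
        w=np.where(l==i,mx-70,0).astype(float); vv,uu=np.mgrid[:384,:512]
        cu,cv=(w*uu).sum()/w.sum(),(w*vv).sum()/w.sum()
        for z in ((.082,) if st[i,4]<25 else (.076,.012,.091)):
            p=ray(s,cu,cv,z)-C
            print(st[i,4],round(cu,1),round(cv,1),'z',z,'r %.1f ang %.1f'%(1000*np.hypot(p[0],p[1]),np.degrees(np.arctan2(p[1],p[0]))),(p+C).round(4))
    return C
if __name__=='__main__':
    meas(pickle.load(open(sys.argv[1]+'.pkl','rb')))
E
python3 meas.py top0
```

```text
disc px 281.83270263671875 191.1513671875 87.25281524658203 87.97534942626953 C [ 0.53612863 -0.09370193  0.032     ] diam 0.24540873914987027
21 283.7 145.9 z 0.082 r 118.5 ang -1.6 [ 0.6546 -0.097   0.082 ]
67 275.2 169.2 z 0.076 r 58.9 ang 19.6 [ 0.5916 -0.0739  0.076 ]
67 275.2 169.2 z 0.012 r 67.6 ang 14.9 [ 0.6015 -0.0763  0.012 ]
67 275.2 169.2 z 0.091 r 56.9 ang 20.9 [ 0.5893 -0.0734  0.091 ]
18 245.4 165.9 z 0.082 r 119.2 ang 57.7 [0.5998 0.007  0.082 ]
22 320.5 169.0 z 0.082 r 116.2 ang -61.8 [ 0.591  -0.1961  0.082 ]
380 304.5 184.2 z 0.076 r 60.9 ang -76.4 [ 0.5505 -0.1529  0.076 ]
380 304.5 184.2 z 0.012 r 69.2 ang -71.4 [ 0.5582 -0.1592  0.012 ]
380 304.5 184.2 z 0.091 r 59.0 ang -77.8 [ 0.5486 -0.1514  0.091 ]
243 259.9 193.7 z 0.076 r 62.8 ang 100.7 [ 0.5245 -0.032   0.076 ]
243 259.9 193.7 z 0.012 r 61.7 ang 94.9 [ 0.5309 -0.0322  0.012 ]
243 259.9 193.7 z 0.091 r 63.1 ang 102.1 [ 0.5229 -0.032   0.091 ]
19 243.5 209.2 z 0.082 r 118.7 ang 117.0 [0.4822 0.0121 0.082 ]
76 286.6 211.9 z 0.076 r 61.6 ang -170.5 [ 0.4754 -0.1039  0.076 ]
76 286.6 211.9 z 0.012 r 58.6 ang -166.1 [ 0.4793 -0.1077  0.012 ]
76 286.6 211.9 z 0.091 r 62.4 ang -171.5 [ 0.4744 -0.103   0.091 ]
23 319.5 212.1 z 0.082 r 115.9 ang -122.3 [ 0.4742 -0.1916  0.082 ]
183 263.4 240.1 z 0.076 r 146.2 ang 159.0 [ 0.3995 -0.0414  0.076 ]
183 263.4 240.1 z 0.012 r 146.0 ang 159.3 [ 0.3996 -0.0421  0.012 ]
183 263.4 240.1 z 0.091 r 146.3 ang 159.0 [ 0.3995 -0.0413  0.091 ]
21 281.0 232.9 z 0.082 r 117.5 ang 177.3 [ 0.4187 -0.0882  0.082 ]
```

Emit:
move_arm --increments '[[[23,41,0],0.08],[[23,41,0],0.08],[[23,41,0],0.08],[[23,41,0],0.08],[[23,41,0],0.08],[[23,41,0],0.08],[[23,41,0],0.08],[[23,41,0],0.08]]' --jaw -1

```text
clock: 0.9
tool_pos: [0.3353, -0.32, 0.2196]
orientation: [179.5, -0.1, -129.5]
force: [1.6, 0.3, 0.4]
opening: 0.0293
```

Emit:
move_arm --increments '[[[26,44,-8],0.08],[[26,44,-8],0.08],[[26,44,-8],0.08],[[26,44,-8],0.08],[[26,44,-8],0.08],[[26,44,-8],0.08],[[26,44,-8],0.08],[[25,44,-8],0.08]]'

```text
clock: 1.7
tool_pos: [0.5323, 0.0233, 0.1596]
orientation: [179.8, 0.0, -91.2]
force: [0.5, -0.7, 0.6]
opening: 0.001
```

Run:
```python
from h import *
print(ctrl.get_obs())
for n in('top','scene','wrist'): s=snap(n,n+'1')
```

```text
{'clock': 1.7, 'joint_pos': array([ 23.5196261 ,  10.54336621, -22.41439163,  -0.13855029,
       -57.26173729, -24.60287671]), 'qvel': array([36.79442982, 27.19788969, 22.487467  ,  0.20228548,  4.68606581,
       11.03677751]), 'tau': array([ -2.43838102, -44.77525592,  23.72700512,   5.86262718,
        -0.20786716,  -0.42281829]), 'tool_pos': array([0.53228734, 0.02332341, 0.15960846]), 'orientation': array([ 1.79751963e+02,  1.42864376e-02, -9.11584331e+01]), 'force': array([ 0.50518416, -0.65732269,  0.64119345]), 'moment': array([-0.09154155, -0.05816934, -0.02781495]), 'opening': 0.0009511179095542719}
```

View pics/top1.png

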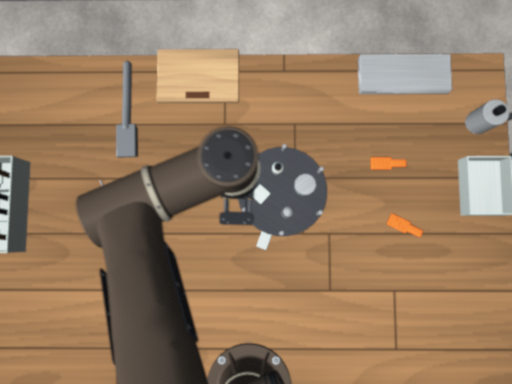

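View pics/scene1.png

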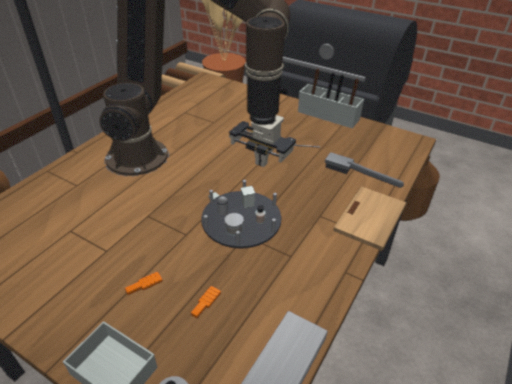

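View pics/wrist1.png

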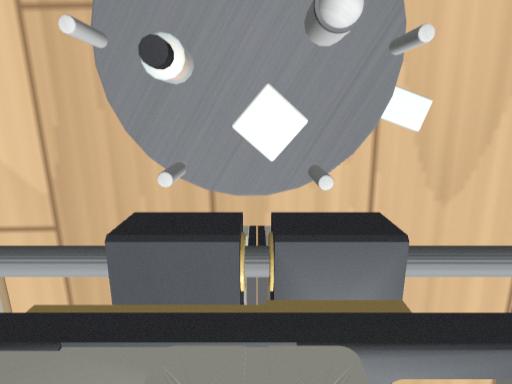

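Emit:
move_arm --increments '[[[5,4,0],-0.02],[[3,2,0],0],[[2,2,-15],0],[[0,0,-30],0],[[0,0,-30],0],[[0,0,-20],0],[[0,0,-8],0],[[0,0,-2],0]]'

```text
clock: 2.65
tool_pos: [0.5435, 0.027, 0.0538]
orientation: [180.0, 0.1, -93.0]
force: [0.1, 0.0, 0.3]
opening: 0.0004
```

```bash
cat > plan.py <<'E'
from h import *
import sys
# args: dphi per row, R target
d=float(sys.argv[1]); R=float(sys.argv[2]); n=8
C=np.array([.5365,-.093])
o=ctrl.get_obs(); p=o['tool_pos']; q=p[:2]-C; phi=np.degrees(np.arctan2(q[1],q[0])); r=np.hypot(*q)
print('t',o['clock'],'r',r,'phi',phi,'yaw',o['orientation'][2],'F',o['force'].round(1),'z',p[2])
yerr=((phi-o['orientation'][2])+90)%180-90
print('yaw err',yerr)
cur=p[:2]
for i in range(n):
    a=np.radians(phi+d*(i+1)); rr=r+(R-r)*(i+1)/n
    t=C+rr*np.array([np.cos(a),np.sin(a)]); print(((t-cur)*1000).round(1), round(np.radians(d+yerr/n),3)); cur=t
E
python3 plan.py -3 .123
```

```text
t 2.65 r 0.12022312639613661 phi 86.67558248987984 yaw -93.04020775940728 F [0.1 0.  0.3] z 0.05375555729386193
yaw err -0.2842097507128756
[ 6.3 -0.2] -0.053
[ 6.3 -0.5] -0.053
[ 6.3 -0.8] -0.053
[ 6.3 -1.2] -0.053
[ 6.2 -1.5] -0.053
[ 6.1 -1.8] -0.053
[ 6.  -2.2] -0.053
[ 5.9 -2.5] -0.053
```

Emit:
move_arm --increments '[[[6.5,0,0],-0.05],[[6.5,-0.5,0],-0.05],[[6.5,-1,0],-0.05],[[6.5,-1,0],-0.05],[[6,-1.5,0],-0.05],[[4,-1.5,0],-0.04],[[4,-1.5,0],-0.04],[[4,-1.5,0],-0.04]]'

```text
clock: 3.45
tool_pos: [0.5925, 0.0164, 0.0633]
orientation: [-179.6, 0.4, -115.3]
force: [-0.8, 0.8, -2.3]
opening: 0.0006
```

```bash
python3 plan.py -2.5 .123
python3 - <<'E'
from h import *
s=snap('wrist','wrist2')
E
```

```text
t 3.45 r 0.12285755387395227 phi 62.904020804759604 yaw -115.3479279917526 F [-0.8  0.8 -2.3] z 0.06331607215614543
yaw err -1.748051203487762
[ 4.7 -2.5] -0.047
[ 4.6 -2.7] -0.047
[ 4.5 -2.9] -0.047
[ 4.4 -3.1] -0.047
[ 4.2 -3.3] -0.047
[ 4.1 -3.5] -0.047
[ 3.9 -3.7] -0.047
[ 3.8 -3.8] -0.047
```

View pics/wrist2.png

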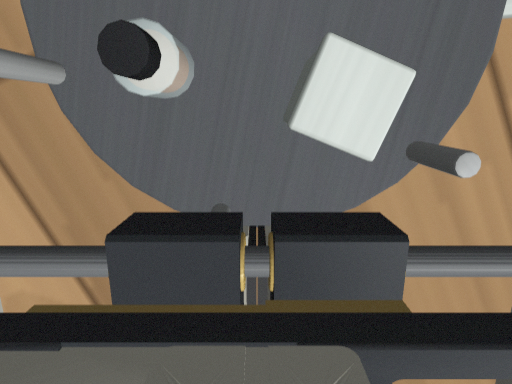

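```bash
python3 - <<'E'
from h import *
s=snap('top','top2')
a=cv2.imread('pics/top2.png'); 
cv2.imwrite('pics/top2c.png',cv2.resize(a[90:290,200:400],(600,600),interpolation=cv2.INTER_CUBIC))
E
python3 meas.py top2 | grep -v '0.091'
```

```text
disc px 273.15533447265625 190.91900634765625 86.15879821777344 110.41523742675781 C [ 0.53680333 -0.06939711  0.032     ] diam 0.3080051898235831
4 261.0 143.5 z 0.082 r 129.4 ang 15.3 [ 0.6616 -0.0352  0.082 ]
23 287.6 146.9 z 0.082 r 121.3 ang -18.4 [ 0.6519 -0.1077  0.082 ]
95 248.3 163.8 z 0.076 r 97.9 ang 44.6 [ 6.065e-01 -6.000e-04  7.600e-02]
95 248.3 163.8 z 0.012 r 106.7 ang 41.1 [0.6172 0.0008 0.012 ]
8 217.0 152.4 z 0.082 r 183.9 ang 56.9 [0.6372 0.0847 0.082 ]
3 225.7 152.7 z 0.082 r 164.0 ang 52.7 [0.6363 0.061  0.082 ]
3 240.7 153.3 z 0.082 r 132.5 ang 42.5 [0.6345 0.0201 0.082 ]
4 222.0 156.5 z 0.082 r 166.2 ang 57.6 [0.6258 0.0709 0.082 ]
96 277.8 168.6 z 0.076 r 57.6 ang -11.6 [ 0.5932 -0.081   0.076 ]
96 277.8 168.6 z 0.012 r 67.9 ang -12.1 [ 0.6032 -0.0837  0.012 ]
29 321.8 173.1 z 0.076 r 138.1 ang -71.5 [ 0.5807 -0.2003  0.076 ]
29 321.8 173.1 z 0.012 r 149.6 ang -69.1 [ 0.59   -0.2092  0.012 ]
421 304.9 186.3 z 0.076 r 85.0 ang -84.7 [ 0.5446 -0.154   0.076 ]
421 304.9 186.3 z 0.012 r 92.3 ang -80.5 [ 0.5521 -0.1605  0.012 ]
264 259.5 191.5 z 0.076 r 38.9 ang 99.3 [ 0.5305 -0.031   0.076 ]
264 259.5 191.5 z 0.012 r 38.2 ang 89.3 [ 0.5373 -0.0312  0.012 ]
23 241.9 205.3 z 0.082 r 96.4 ang 117.3 [0.4926 0.0163 0.082 ]
97 284.3 212.3 z 0.076 r 68.8 ang -155.7 [ 0.4741 -0.0977  0.076 ]
97 284.3 212.3 z 0.012 r 66.9 ang -151.6 [ 0.478  -0.1013  0.012 ]
27 316.9 215.7 z 0.076 r 136.3 ang -121.8 [ 0.4649 -0.1852  0.076 ]
27 316.9 215.7 z 0.012 r 141.5 ang -118.9 [ 0.4683 -0.1932  0.012 ]
182 263.4 240.2 z 0.076 r 140.1 ang 168.5 [ 0.3995 -0.0414  0.076 ]
182 263.4 240.2 z 0.012 r 140.0 ang 168.7 [ 0.3995 -0.042   0.012 ]
28 276.7 232.5 z 0.076 r 117.1 ang -176.2 [ 0.42   -0.0771  0.076 ]
28 276.7 232.5 z 0.012 r 116.2 ang -174.9 [ 0.4211 -0.0796  0.012 ]
```

View pics/top2c.png

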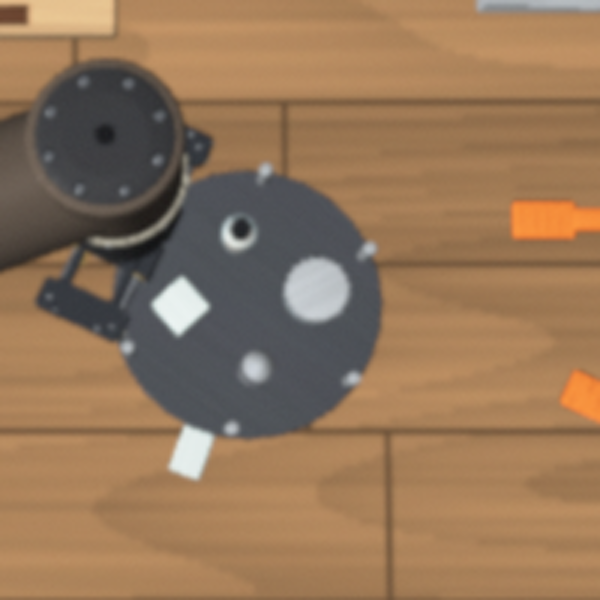

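Emit:
move_arm --increments '[[[4.7,-2.5,-4],-0.05],[[4.6,-2.7,-4],-0.05],[[4.5,-2.9,-3],-0.05],[[4.4,-3.1,-3],-0.05],[[4.2,-3.3,-2],-0.05],[[4.1,-3.5,-2],-0.05],[[3.9,-3.7,-2],-0.05],[[3.8,-3.8,-2],-0.05]]'

```text
clock: 4.35
tool_pos: [0.6303, -0.0095, 0.0496]
orientation: [-179.2, 0.9, -138.5]
force: [-0.3, 1.1, 1.3]
opening: 0.0001
```

```bash
python3 plan.py -2.5 .123
```

```text
t 4.35 r 0.12557914863623545 phi 41.706447946835006 yaw -138.49586369077286 F [-0.3  1.1  1.3] z 0.049615208863313644
yaw err 0.2023116376078633
[ 3.3 -4.4] -0.043
[ 3.1 -4.5] -0.043
[ 2.9 -4.6] -0.043
[ 2.7 -4.7] -0.043
[ 2.5 -4.8] -0.043
[ 2.2 -4.9] -0.043
[ 2. -5.] -0.043
[ 1.8 -5.1] -0.043
```

Emit:
move_arm --increments '[[[3.8,-5,-1],-0.048],[[3.5,-5.2,-1],-0.048],[[3.2,-5.4,-1],-0.048],[[3,-5.5,-1],-0.048],[[2.8,-5.6,-1],-0.048],[[2.5,-5.7,-1],-0.048],[[2.2,-5.8,-1],-0.048],[[1.9,-5.9,-1],-0.048]]'

```text
clock: 5.15
tool_pos: [0.6562, -0.0541, 0.0495]
orientation: [-179.0, 1.5, -160.9]
force: [-0.8, -0.1, 1.3]
opening: 0.0003
```

```bash
python3 plan.py -3 .123
```

```text
t 5.15 r 0.12586956914573957 phi 17.98245483482915 yaw -160.85767268041855 F [-0.8 -0.1  1.3] z 0.049525076019722655
yaw err -1.1598724847523272
[ 1.5 -6.4] -0.055
[ 1.2 -6.5] -0.055
[ 0.8 -6.5] -0.055
[ 0.5 -6.5] -0.055
[ 0.2 -6.5] -0.055
[-0.2 -6.5] -0.055
[-0.5 -6.5] -0.055
[-0.9 -6.4] -0.055
```

Emit:
move_arm --increments '[[[1.5,-6.4,-1],-0.055],[[1.1,-6.5,-1],-0.055],[[0.7,-6.5,-1],-0.055],[[0.4,-6.5,-1],-0.055],[[0,-6.5,-1],-0.055],[[-0.3,-6.5,-1],-0.055],[[-0.7,-6.5,-1],-0.055],[[-1.1,-6.4,-1],-0.055]]'

```text
clock: 5.95
tool_pos: [0.6625, -0.1067, 0.0499]
orientation: [-179.1, 2.2, 173.5]
force: [0.2, 1.5, 0.1]
opening: 0.0005
```

```bash
python3 plan.py -3 .123;  python3 - <<'E'
from h import *
s=snap('top','top3');snap('wrist','wrist3')
a=cv2.imread('pics/top3.png'); 
cv2.imwrite('pics/top3c.png',cv2.resize(a[90:290,200:400],(600,600),interpolation=cv2.INTER_CUBIC))
E
python3 meas.py top3 | grep -v '0.091'
```

```text
t 5.95 r 0.126722386660471 phi -6.194206697703921 yaw 173.47706656171368 F [0.2 1.5 0.1] z 0.04987915658277954
yaw err 0.3287267405823968
[-1.3 -6.5] -0.052
[-1.7 -6.4] -0.052
[-2.  -6.3] -0.052
[-2.3 -6.1] -0.052
[-2.6 -6. ] -0.052
[-2.9 -5.8] -0.052
[-3.2 -5.6] -0.052
[-3.5 -5.4] -0.052
137 227.3 136.4 z 0.076 r 200.3 ang 48.0 [0.6829 0.0572 0.076 ]
137 227.3 136.4 z 0.012 r 213.5 ang 45.9 [0.6975 0.0616 0.012 ]
17 237.9 125.8 z 0.082 r 201.5 ang 36.4 [0.7111 0.028  0.082 ]
4 282.5 125.5 z 0.082 r 162.5 ang -0.8 [ 0.7114 -0.094   0.082 ]
238 302.5 145.0 z 0.076 r 123.5 ang -27.5 [ 0.6584 -0.1486  0.076 ]
238 302.5 145.0 z 0.012 r 138.1 ang -27.2 [ 0.6718 -0.1548  0.012 ]
15 290.3 129.1 z 0.082 r 154.2 ang -8.8 [ 0.7013 -0.1152  0.082 ]
22 266.2 149.0 z 0.082 r 106.0 ang 23.5 [ 0.6461 -0.0494  0.082 ]
24 252.9 157.6 z 0.082 r 107.7 ang 46.8 [ 0.6226 -0.0132  0.082 ]
3 318.1 157.7 z 0.082 r 122.5 ang -53.4 [ 0.6218 -0.19    0.082 ]
286 271.6 168.6 z 0.076 r 52.3 ang 31.9 [ 0.5933 -0.064   0.076 ]
286 271.6 168.6 z 0.012 r 60.2 ang 25.4 [ 0.6033 -0.0658  0.012 ]
107 300.8 180.2 z 0.07
[... 282 characters left out ...]
26.0 [ 0.5074 -0.0346  0.076 ]
101 260.8 200.0 z 0.012 r 67.2 ang 122.3 [ 0.513  -0.0349  0.012 ]
25 239.8 198.3 z 0.076 r 119.8 ang 107.9 [0.512  0.0224 0.076 ]
25 239.8 198.3 z 0.012 r 120.7 ang 104.9 [0.5178 0.025  0.012 ]
427 293.1 209.4 z 0.076 r 73.3 ang -156.0 [ 0.4819 -0.1214  0.076 ]
427 293.1 209.4 z 0.012 r 71.6 ang -151.1 [ 0.4862 -0.1262  0.012 ]
30 312.1 221.2 z 0.076 r 127.4 ang -140.8 [ 0.4501 -0.1721  0.076 ]
30 312.1 221.2 z 0.012 r 130.2 ang -137.6 [ 0.4528 -0.1795  0.012 ]
213 263.9 239.3 z 0.076 r 155.2 ang 161.6 [ 0.4017 -0.0426  0.076 ]
213 263.9 239.3 z 0.012 r 154.8 ang 161.8 [ 0.4018 -0.0433  0.012 ]
4 286.5 235.0 z 0.082 r 136.2 ang -175.2 [ 0.4132 -0.103   0.082 ]
```

View pics/top3c.png

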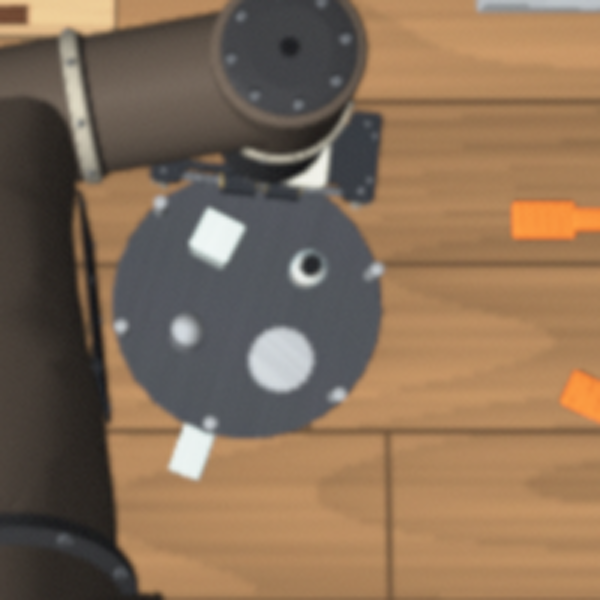

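View pics/wrist3.png

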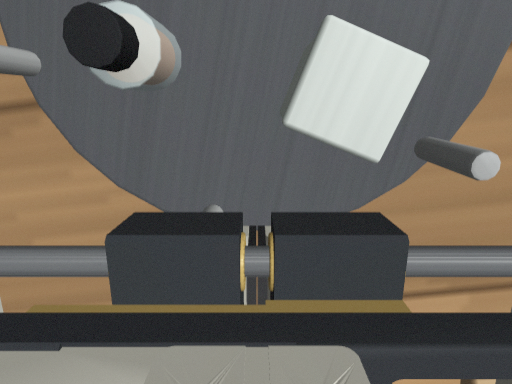

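Emit:
move_arm --increments '[[[-1.5,-6.4,-1],-0.054],[[-1.9,-6.4,-1],-0.054],[[-2.2,-6.3,-1],-0.054],[[-2.5,-6.1,-1],-0.054],[[-2.8,-6,-1],-0.054],[[-3.2,-5.8,-1],-0.054],[[-3.4,-5.6,-1],-0.054],[[-3.7,-5.4,-1],-0.054]]'

```text
clock: 6.85
tool_pos: [0.6476, -0.1536, 0.0494]
orientation: [-179.4, 3.1, 149.2]
force: [1.9, 1.1, 0.2]
opening: 0.0005
```

```bash
python3 plan.py -2 .124;  python3 - <<'E'
from h import *
s=snap('top','top4'); print(ctrl.get_obs()['joint_pos'].round(1))
E
python3 meas.py top4 | grep ' 0.076'
```

```text
t 6.85 r 0.12651644542372398 phi -28.608583822058343 yaw 149.2431986977755 F [1.9 1.1 0.2] z 0.04935828475625863
yaw err 2.148217480166153
[-2.5 -3.7] -0.03
[-2.6 -3.6] -0.03
[-2.7 -3.5] -0.03
[-2.8 -3.4] -0.03
[-2.9 -3.3] -0.03
[-3.  -3.2] -0.03
[-3.1 -3. ] -0.03
[-3.2 -2.9] -0.03
[   4.7   26.9  -16.2    3.2  -44.9 -127.9]
155 247.1 140.3 z 0.076 r 170.3 ang 45.3 [0.6719 0.0027 0.076 ]
150 269.2 127.8 z 0.076 r 165.9 ang 21.4 [ 0.7066 -0.0578  0.076 ]
248 316.1 155.8 z 0.076 r 101.6 ang -41.4 [ 0.6284 -0.1855  0.076 ]
283 280.2 166.0 z 0.076 r 57.3 ang 32.6 [ 0.6004 -0.0874  0.076 ]
113 303.4 188.6 z 0.076 r 34.3 ang -113.5 [ 0.5385 -0.1498  0.076 ]
98 258.3 191.3 z 0.076 r 93.0 ang 103.2 [ 0.531  -0.0278  0.076 ]
29 324.9 196.9 z 0.076 r 96.4 ang -112.2 [ 0.5158 -0.2076  0.076 ]
423 284.4 211.9 z 0.076 r 79.5 ang 165.3 [ 0.4753 -0.0981  0.076 ]
30 297.5 230.2 z 0.076 r 126.8 ang -173.4 [ 0.4262 -0.1328  0.076 ]
185 263.4 240.1 z 0.076 r 170.7 ang 153.2 [ 0.3997 -0.0414  0.076 ]
```

Emit:
move_arm --increments '[[[-2.9,-4.2,-1],-0.034],[[-3,-4.1,-1],-0.034],[[-3.2,-4,-1],-0.034],[[-3.3,-3.9,-1],-0.034],[[-3.5,-3.8,-1],-0.034],[[-3.6,-3.6,-1],-0.034],[[-3.4,-3.2,-0.5],-0.034],[[-2.5,-2.1,0],-0.03]]'

```text
clock: 7.7
tool_pos: [0.6235, -0.1831, 0.0461]
orientation: [-179.6, 3.4, 133.6]
force: [0.9, 0.0, -0.3]
opening: 0.0005
```

```bash
python3 plan.py -1 .124;  python3 - <<'E'
from h import *
s=snap('top','top5'); print(ctrl.get_obs()['joint_pos'].round(1))
a=cv2.imread('pics/top5.png'); 
cv2.imwrite('pics/top5c.png',cv2.resize(a[90:290,200:400],(600,600),interpolation=cv2.INTER_CUBIC))
E
python3 meas.py top5 | grep ' 0.0[71][62]'
```

```text
t 7.7 r 0.12527659478717432 phi -45.992885966645076 yaw 133.61723346623626 F [ 0.9  0.  -0.3] z 0.04609980689991661
yaw err 0.3898805671186665
[-1.7 -1.4] -0.017
[-1.7 -1.4] -0.017
[-1.7 -1.3] -0.017
[-1.8 -1.3] -0.017
[-1.8 -1.3] -0.017
[-1.8 -1.2] -0.017
[-1.8 -1.2] -0.017
[-1.8 -1.2] -0.017
[   2.4   25.9  -18.7    4.   -43.5 -141.8]
202 259.3 144.1 z 0.076 r 159.1 ang 37.4 [ 0.6611 -0.0305  0.076 ]
202 259.3 144.1 z 0.012 r 170.0 ang 34.6 [ 0.6745 -0.0306  0.012 ]
251 284.8 136.6 z 0.076 r 149.5 ang 10.3 [ 0.6818 -0.1004  0.076 ]
251 284.8 136.6 z 0.012 r 163.3 ang 8.1 [ 0.6963 -0.1041  0.012 ]
268 324.8 166.8 z 0.076 r 103.1 ang -52.2 [ 0.5979 -0.2086  0.076 ]
268 324.8 166.8 z 0.012 r 116.7 ang -51.0 [ 0.6081 -0.2178  0.012 ]
253 287.3 167.0 z 0.076 r 66.0 ang 17.9 [ 0.5975 -0.1069  0.076 ]
253 287.3 167.0 z 0.012 r 74.8 ang 12.6 [ 0.6077 -0.1109  0.012 ]
35 256.8 184.1 z 0.076 r 104.7 ang 81.2 [ 0.5507 -0.0237  0.076 ]
35 256.8 184.1 z 0.012 r 106.5 ang 77.1 [ 0.5585 -0.0234  0.012 ]
105 302.9 195.7 z 0.076 r 26.1 ang -126.4 [ 0.5192 -0.1482  0.076 ]
105 302.9 195.7 z 0.012 r 28.7 ang -109.0 [ 0.5253 -0.1543  0.012 ]
417 277.2 211.3 z 0.076 r 75.5 ang 140.1 [ 0.4768 -0.0787  0.076 ]
417 277.2 211.3 z 0.012 r 70.8 ang 139.6 [ 0.4808 -0.0813  0.012 ]
29 320.6 209.7 z 0.076 r 86.8 ang -128.1 [ 0.4811 -0.1955  0.076 ]
29 320.6 209.7 z 0.012 r 91.4 ang -122.7 [ 0.4853 -0.2041  0.012 ]
29 284.0 232.8 z 0.076 r 119.6 ang 165.2 [ 0.419  -0.0966  0.076 ]
29 284.0 232.8 z 0.012 r 117.7 ang 166.7 [ 0.4201 -0.1001  0.012 ]
96 266.5 239.8 z 0.076 r 154.9 ang 150.0 [ 0.4005 -0.0496  0.076 ]
96 266.5 239.8 z 0.012 r 154.3 ang 150.3 [ 0.4006 -0.0507  0.012 ]
```

View pics/top5c.png

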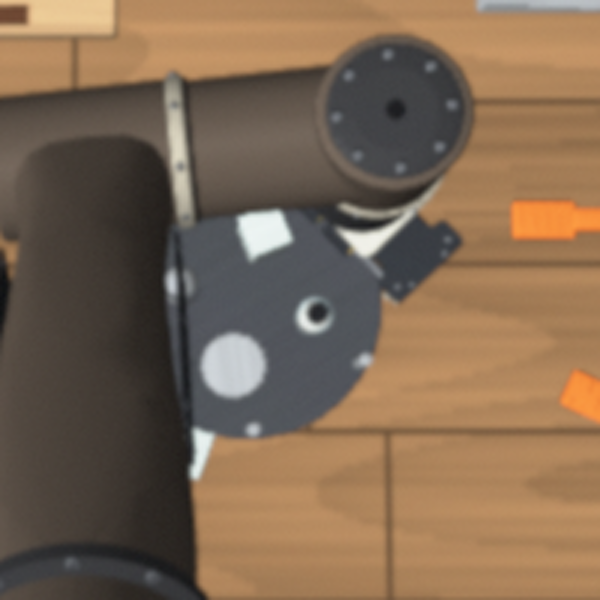

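Run:
```python
from h import *
s=pickle.load(open('top0.pkl','rb')); a=s['color'].astype(int)
m=((a.min(2)>150)).astype(np.uint8); m[:232]=0; m[260:]=0; m[:,:250]=0; m[:,280:]=0
v,u=np.nonzero(m); P=np.array([ray(s,x,y,.012)[:2] for x,y in zip(u,v)])
c=P.mean(0); w,V=np.linalg.eigh(np.cov((P-c).T)); d=V[:,1]; print(len(P),c,np.degrees(np.arctan2(d[1],d[0])),w)
r=cv2.minAreaRect((P*1000).astype(np.float32)); print(r)
for C in ([.5365,-.093],[.5361,-.0937],[.5368,-.0923]): q=c-C; print(np.degrees(np.arctan2(q[1],q[0])))
# scene view
s=pickle.load(open('scene0.pkl','rb')); print([proj(s,np.array([.5365-.17*np.cos(t),-.093+0.17*np.sin(t),.012])) for t in np.radians([20.5])])
```

```text
165 [ 0.39901565 -0.0418073 ] 160.7353176823662 [7.17432195e-05 1.62467505e-04]
((398.8265380859375, -41.659523010253906), (29.28986167907715, 44.29720687866211), 69.19261932373047)
159.5770388007099
159.26605305819427
159.87404534593026
[(np.float64(211.07731580082466), np.float64(192.81749833025535))]
```

Emit:
move_arm --increments '[[[-2.2,-1.9,0],-0.021],[[-2.3,-1.9,0],-0.021],[[-2.3,-1.8,0],-0.021],[[-2.2,-1.7,0],-0.02],[[-1.2,-0.8,0],-0.01],[[-0.5,-0.4,0],0],[[0,0,0],0],[[0,0,0],0]]'

```text
clock: 8.55
tool_pos: [0.6117, -0.1924, 0.0461]
orientation: [-179.6, 3.4, 127.8]
force: [0.9, 0.8, -0.7]
opening: 0.0003
```

```bash
python3 plan.py -1 .124;  python3 - <<'E'
from h import *
s=snap('top','top6'); snap('scene','scene6')
a=cv2.imread('pics/top6.png'); 
cv2.imwrite('pics/top6c.png',cv2.resize(a[90:290,200:400],(600,600),interpolation=cv2.INTER_CUBIC))
a=cv2.imread('pics/scene6.png'); 
cv2.imwrite('pics/scene6c.png',cv2.resize(a[120:270,150:330],(720,600),interpolation=cv2.INTER_CUBIC))
E
python3 meas.py top6 | grep ' 0.0[78][62]'
```

```text
t 8.55 r 0.12463510409821262 phi -52.882466323190236 yaw 127.80973304019913 F [ 0.9  0.8 -0.7] z 0.04609714602825203
yaw err -0.6921993633893635
[-1.8 -1.2] -0.019
[-1.8 -1.2] -0.019
[-1.8 -1.2] -0.019
[-1.9 -1.1] -0.019
[-1.9 -1.1] -0.019
[-1.9 -1.1] -0.019
[-1.9 -1. ] -0.019
[-1.9 -1. ] -0.019
239 263.2 146.5 z 0.076 r 158.7 ang 32.4 [ 0.6544 -0.0412  0.076 ]
6 310.7 133.3 z 0.082 r 174.8 ang -14.8 [ 0.6894 -0.1708  0.082 ]
3 315.7 133.7 z 0.082 r 177.8 ang -19.1 [ 0.6884 -0.1844  0.082 ]
250 288.6 141.5 z 0.076 r 148.6 ang 5.9 [ 0.6682 -0.1108  0.076 ]
9 312.3 139.6 z 0.082 r 159.2 ang -17.9 [ 0.6719 -0.175   0.082 ]
25 321.7 151.1 z 0.076 r 142.1 ang -31.7 [ 0.6413 -0.2008  0.076 ]
3 322.7 146.7 z 0.082 r 152.7 ang -30.2 [ 0.6523 -0.2029  0.082 ]
4 337.0 150.8 z 0.082 r 166.8 ang -43.7 [ 0.6409 -0.2414  0.082 ]
270 327.8 171.6 z 0.076 r 110.9 ang -54.6 [ 0.5846 -0.2164  0.076 ]
188 290.4 169.7 z 0.076 r 70.7 ang 8.8 [ 0.5902 -0.1152  0.076 ]
37 260.4 181.7 z 0.076 r 99.7 ang 68.2 [ 0.5573 -0.0335  0.076 ]
107 302.2 198.4 z 0.076 r 22.0 ang -112.8 [ 0.5118 -0.1464  0.076 ]
4 328.9 193.5 z 0.082 r 91.5 ang -87.5 [ 0.5244 -0.2176  0.082 ]
387 275.2 210.4 z 0.076 r 67.0 ang 127.9 [ 0.4792 -0.0733  0.076 ]
31 318.0 214.3 z 0.076 r 80.8 ang -129.6 [ 0.4689 -0.1884  0.076 ]
30 278.5 232.8 z 0.076 r 110.4 ang 156.4 [ 0.4192 -0.0819  0.076 ]
29 268.7 236.7 z 0.076 r 132.1 ang 147.7 [ 0.4087 -0.0556  0.076 ]
```

View pics/top6c.png

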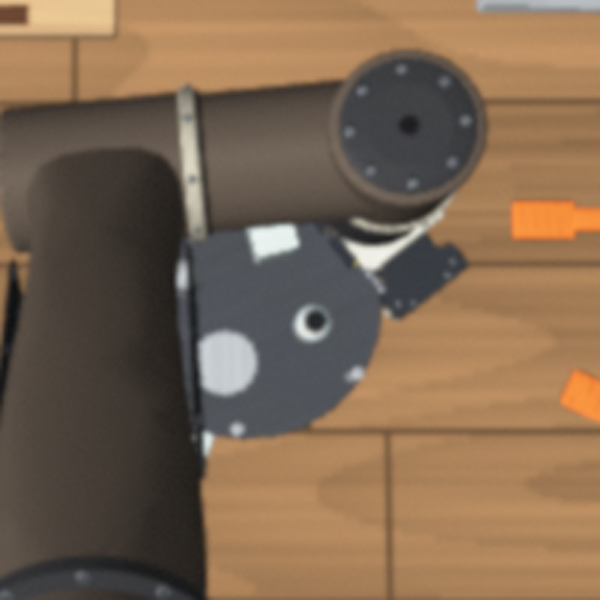

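View pics/scene6c.png

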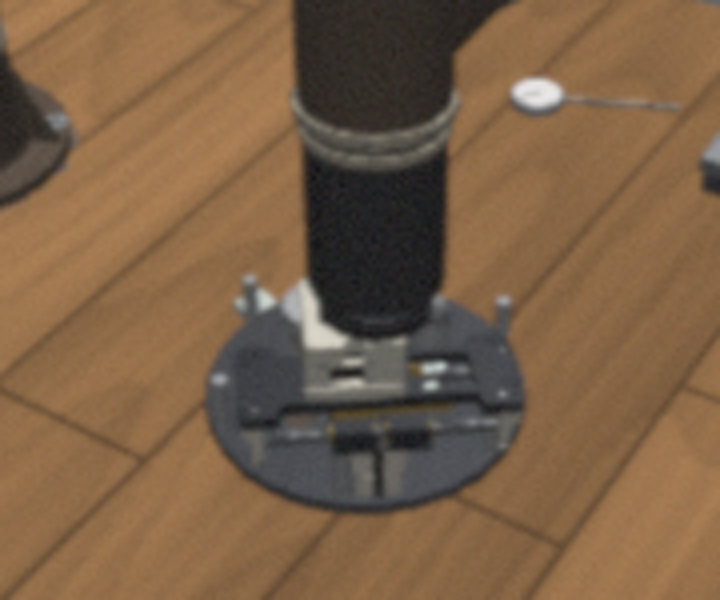

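Emit:
move_arm --increments '[[[4,3,0],0],[[4,3,0],0],[[4,3,0],0.02],[[4,3,0],0.02],[[2,1,10],0],[[0,0,25],0],[[0,0,35],0],[[0,0,40],0]]'

```text
clock: 9.45
tool_pos: [0.6264, -0.1774, 0.1536]
orientation: [-179.0, 2.8, 130.4]
force: [1.2, 0.7, -0.4]
opening: 0.0005
```

Emit:
move_arm --increments '[[[0,-40,20],0.05],[[0,-40,10],0.05],[[-10,-45,5],0.05],[[-15,-45,0],0.05],[[-20,-45,0],0.05],[[-20,-45,0],0.05],[[-20,-40,0],0.05],[[-20,-20,0],0]]'

```text
clock: 10.25
tool_pos: [0.5249, -0.5042, 0.2069]
orientation: [-179.4, 3.8, 152.0]
force: [-0.7, 0.4, -0.3]
opening: 0.0003
```

```bash
python3 - <<'E'
from h import *
s=snap('top','top7'); snap('scene','scene7')
a=cv2.imread('pics/top7.png'); 
cv2.imwrite('pics/top7c.png',cv2.resize(a[90:290,200:400],(600,600),interpolation=cv2.INTER_CUBIC))
E
python3 meas.py top7 | grep -v 0.091
```

```text
disc px 281.96917724609375 191.1800079345703 87.11380004882812 88.01853942871094 C [ 0.53604759 -0.09408362  0.032     ] diam 0.24552921839902525
25 285.9 146.6 z 0.076 r 118.4 ang -4.5 [ 0.6541 -0.1034  0.076 ]
25 285.9 146.6 z 0.012 r 131.8 ang -5.7 [ 0.6672 -0.1072  0.012 ]
271 290.3 167.1 z 0.076 r 64.6 ang -18.7 [ 0.5973 -0.1148  0.076 ]
271 290.3 167.1 z 0.012 r 75.7 ang -19.4 [ 0.6075 -0.1193  0.012 ]
21 247.2 164.2 z 0.082 r 118.2 ang 54.7 [0.6044 0.0024 0.082 ]
32 321.3 171.4 z 0.076 r 115.8 ang -64.8 [ 0.5854 -0.1989  0.076 ]
32 321.3 171.4 z 0.012 r 127.9 ang -62.6 [ 0.595  -0.2076  0.012 ]
94 259.5 181.4 z 0.076 r 66.7 ang 70.8 [ 0.558  -0.0311  0.076 ]
94 259.5 181.4 z 0.012 r 69.7 ang 64.4 [ 0.5662 -0.0312  0.012 ]
96 302.0 198.5 z 0.076 r 57.2 ang -115.5 [ 0.5115 -0.1457  0.076 ]
96 302.0 198.5 z 0.012 r 60.6 ang -108.1 [ 0.5173 -0.1517  0.012 ]
413 274.5 210.5 z 0.076 r 61.4 ang 158.3 [ 0.479  -0.0714  0.076 ]
413 274.5 210.5 z 0.012 r 56.8 ang 158.9 [ 0.4831 -0.0736  0.012 ]
25 242.6 207.1 z 0.076 r 118.7 ang 113.7 [0.4883 0.0146 0.076 ]
25 242.6 207.1 z 0.012 r 119.0 ang 111.3 [0.4929 0.0168 0.012 ]
30 318.1 214.2 z 0.076 r 115.8 ang -125.4 [ 0.469  -0.1885  0.076 ]
30 318.1 214.2 z 0.012 r 120.6 ang -121.7 [ 0.4726 -0.1967  0.012 ]
182 263.4 240.1 z 0.076 r 146.3 ang 158.9 [ 0.3996 -0.0414  0.076 ]
182 263.4 240.1 z 0.012 r 146.0 ang 159.1 [ 0.3996 -0.042   0.012 ]
27 278.5 232.8 z 0.076 r 117.5 ang 174.0 [ 0.4192 -0.0818  0.076 ]
27 278.5 232.8 z 0.012 r 116.2 ang 175.3 [ 0.4202 -0.0845  0.012 ]
```

View pics/top7c.png

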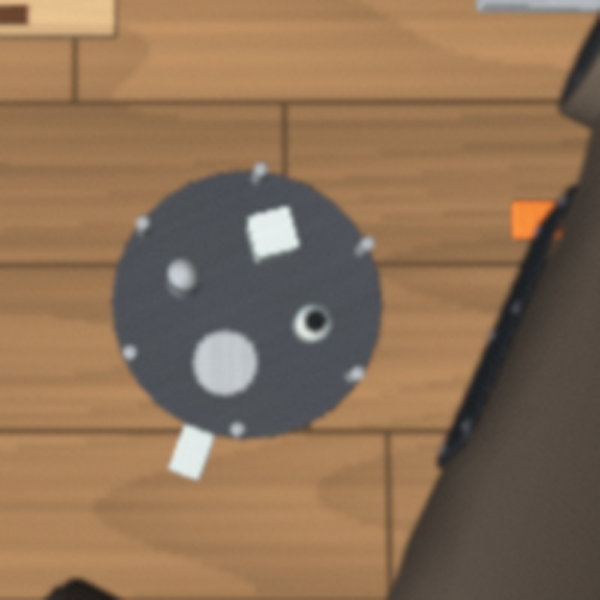

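Emit:
move_arm --increments '[[[0,0,0],0],[[0,0,0],0],[[0,0,0],0],[[0,0,0],0],[[0,0,0],0],[[0,0,0],0],[[0,0,0],0],[[0,0,0],0]]'

```text
clock: 11.15
tool_pos: [0.526, -0.5015, 0.209]
orientation: [-179.4, 3.8, 152.0]
force: [-0.9, -0.0, 0.3]
opening: 0.0003
```

```bash
python3 - <<'E'
from h import *
s=snap('top','top8'); s=snap('scene','scene8')
E
python3 meas.py top8 | grep -E '^(4..|1..) '
```

```text
413 274.5 210.5 z 0.076 r 61.4 ang 158.3 [ 0.479  -0.0714  0.076 ]
413 274.5 210.5 z 0.012 r 56.8 ang 158.9 [ 0.4831 -0.0736  0.012 ]
413 274.5 210.5 z 0.091 r 62.5 ang 158.2 [ 0.478  -0.0709  0.091 ]
182 263.4 240.1 z 0.076 r 146.3 ang 158.9 [ 0.3996 -0.0414  0.076 ]
182 263.4 240.1 z 0.012 r 146.0 ang 159.1 [ 0.3996 -0.042   0.012 ]
182 263.4 240.1 z 0.091 r 146.3 ang 158.8 [ 0.3996 -0.0412  0.091 ]
```

View pics/scene8.png

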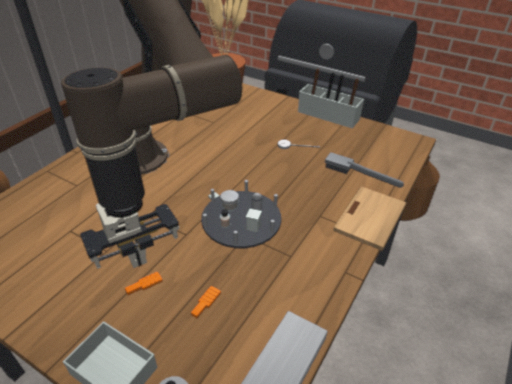

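The scene view shows all four containers upright and everything else undisturbed. The jar at about (229,196) stands at the front in line with the tongue, and the arm is clear.

```bash
python3 -c "
from plant import ctrl
print(ctrl.close_job())"
```

```text
the job is handed in; nothing more can be done
None
```

I pushed the carousel about 124° clockwise by one rim post with the closed gripper. I then backed off, lifted clear and handed the job in at about 11 s.

- **Alignment:** in the last top view the jar's bearing from the axis was 158.3–159.6° and the tongue's 159.1–159.6°, depending on which estimate of the axis I used. They agree to within about 1°.
- **At rest:** the jar and tongue measured the same in two pictures 0.9 s apart, with the arm clear.
- **Other things:** all four containers were still upright at their radius, and the brush, thermometer and tongs looked undisturbed. Forces reported during the push stayed within about 2.5 N.
- **Drift during the push:** the tool rose about 10 mm early on, which I corrected, and it tilted up to about 3.8°. Neither caused an unwanted contact that I could see.

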